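# Free the slide carriage and run it to its station

## Robot

A 7-joint arm with a two-finger parallel gripper is mounted at the origin on a cart in front of the work surface, level with it; the furniture and walls round the work are solid. World frame = base frame: x ahead of the robot, y to its left, z up, the work surface at z = 0. Lengths are in m, angles in rad, forces in N, time in s.
With the tool pointing down it reaches from about 0.4 to 0.875 m from the base axis. Payload 4.4 kg.
Tool frame: the origin (TCP) lies at the very end of the fingers, on their centre line; the grasp point (between the pads) lies 19 mm behind it (arm.grasp_offset is the z of the grasp point in the tool frame, in m); z points along the fingers, y is the direction in which the jaws open and shut (so a half turn about z gives the same grasp; the last joint's range is limited). The gripper opens to 85 mm and grips with 20 to 120 N. Pads are 22 mm wide; open, the fingers measure 114 mm over their backs; the gripper's body (76 mm by 85 mm) begins 54 mm behind the grasp point. The pads swing forward as they close: fully open they stand 13 mm farther back than shut.
Start: joints at [-1.175, 0.628, 0.038, 1.517, -0.027, 0.996, -0.02], TCP at [0.29, 0.582, 0.231] pointing down, gripper open.
Joint ranges: [-3.06, 3.06], [-0.37, 2.12], [-1.25, 1.32], [0.18, 2.47], [-1.1, 4.24], [0.23, 1.98], [-2.94, 2.94]. Speed limits (rad/s): [2.57, 2.57, 3.14, 3.14, 3.14, 3.14, 3.14].

## Interface

Orientations are given as [roll, pitch, yaw] about the fixed x, y, z axes, in that order (R = Rz(yaw) Ry(pitch) Rx(roll)).
In Python, from rig import arm gives the robot as it stands. The module is installed in compiled form; this text tells all that it offers.
- The arm moves only by the tool servo_tool, never from a script. Its argument "increments" is a list that holds one entry, the list of rows, each a list of 7 numbers: the shift along the world's x, y, z in m, then the turn, a rotation vector about the world's x, y, z in degrees, then the finger opening in m, from 0 to 0.0854. A call has 1 to 10 rows; each row shifts and turns the pose as measured when the row begins; what a row does not reach is not made up. A row lasts 1/8 s, in which the tool goes at most 62.5 mm and 10.7 degrees, less where a joint would pass 70% of its speed; a pose out of reach is approached as far as the arm can. A call is refused whole if a number of a shift passes 0.0625 or a number of a turn 10.7, either way. A call with a gripper value outside its range is refused whole. The fingers move at their own pace and stop on an object; "grip_force" is the grip in N (left out, the last holds). Time passes only in rows, so rows that do not move let the fingers close. It gives the time, the measured TCP pose, the force and the opening at its end, in the units of the state.
- arm.state(): the state, without advancing time (a new reading comes with each control period).
- arm.camera(name): name is "scene" or "top"; returns the picture (480x640x3 uint8, red, green, blue); there is no depth.
- arm.camera_model(name): a dict with "K" (3x3 intrinsics, pixels), "dist" ([k1, k2, p1, p2, k3] as OpenCV has them; the pictures are not rectified), "R" (3x3) and "t" (3): a world point X has camera coordinates R X + t. Camera axes: x right, y down, z forward; pixel columns grow to the right and rows downward; lengths in m; the calibration is good to about 2 mm. A picture is of the moment at which its call begins. camera_model takes no time and is no camera call.
- arm.finish_job(): hands the job in, once; it reports no verdict.
The state is a dict: "time_s": time; "joints": joint angles; "qd": joint speeds; "joint_efforts": joint torques, N m; "eef_pos": TCP position; "tcp_rot": TCP orientation; "wrist_force": force on the tool from outside, world axes, zero at the start; "wrist_torque": the same for the moment, N m; "finger_gap": finger opening in m.
Only numpy, scipy, OpenCV 4.12 (cv2) and the standard library are available. Lean on these libraries where they do the work, as an engineer would, in place of code of your own. Each camera call takes 0.05 s, during which the arm holds its last target.

## Task

First lift the loose square tube offcut that lies ahead of the bench slide's carriage off the slide and lay it flat on the bench, clear of the slide. Then move the carriage by its post along the slide until its pointer is in line with the station mark and let go, with the tube it carries still lying in its place and the spray can and the tin left undisturbed. The cross bar on the carriage may be locking it: on one side it locks and on the other it frees, but which side is which cannot be seen and is only found by trying to move the carriage.

Things in the scene. Friction and masses are not known exactly. Their poses are not given: they have to be found in the camera images.
- slide_base: Fixed bench slide: low grey and aluminium track, 380 mm along x (travel), 150 mm along y. Origin: centre of its underside, on the bench (z = 0). Flange 14 mm high; middle way, 104 mm wide, flat top at 28 mm; end plates 41 mm high at x = +-186 mm. +x runs left and away from the robot; +y side nearer the robot. Free bench at the -y side, to 150 mm from the centre line, between can and tin
- carriage (a joint): Carriage travel along the base's +x, m: 0 at the start (end stop), 0.18 at the far stop. Steel plate, x -80 to +82 mm about its post, 110 mm wide, top at z = 44 mm; cannot lift off. Drags with about 3 N (plus slight damping). Locked, it moves only about 3 mm and stops dead. The station is 105 to 150 mm from the start
- carriage_post (a point): Centre of the top of the black upright round post in the middle of the carriage, 28 mm across, from the plate up to z = 104 mm; grip it here from above, fingers to its +y and -y sides, to move the carriage. Axes as the base's. At base x = -95 mm, y = 0 when the carriage is at 0
- carriage_pointer (a point): Tip of the small dark pointer on the +y side edge of the carriage plate, z = 44 mm, level with the post along the travel (64 mm to its +y side)
- station_mark: Small dark steel clamp, 26 x 12 mm, top at z = 45 mm, fixed on the base's +y flange; its narrow finger marks the station. Origin at the finger, on the flange (z = 14 mm); axes as the base's. The carriage is at its station when its pointer has the same x along the base as this origin. Its place along the base differs each time
- lock_bar (a joint): Sideways place of the cross bar, m along the base's +y: -0.03 and +0.03 at its ends, 0 mid; may start anywhere. On one side of the middle it locks the carriage, on the other (from 2 mm past the middle) it frees it. Which side locks differs each time and cannot be seen. Drags with about 2 N, stays where left. Shift it with the carriage back at 0, not pressed on its lock
- lock_knob (a point): Centre of the top of the black round knob on the cross bar, 22 mm across, top 44 mm at z = 60 to 104 mm; 58 mm behind the post (to the base's -x); moves with carriage and bar
- load_tube: The work carried on the carriage: rusty square tube offcut, 40 x 110 x 40 mm, lying loose across the front of the carriage (long along its own y) between two low ribs, its centre 52 mm ahead of the post. Origin: centre of its underside, z = 44 mm
- stray_tube: The square tube offcut in the way: 30 x 90 x 30 mm, 0.14 to 0.29 kg, long along its own y, lying across the way of the base ahead of the carriage. Origin: centre of its underside, at z = 28 mm at the start
- spray_can: Bystander: spray can, 65 mm across, 199 mm tall, standing on the bench at the wall side of the slide. Origin: centre of its underside
- gel_tin: Bystander: round tin with a lid, 71 mm across, 70 mm tall, standing on the bench at the wall side of the slide. Origin: centre of its underside

How it is judged:
By the outcome, as a careful person would: the job done as asked, in the order asked, and still so for the second after the job is handed in, with the robot touching nothing.
It also fails if it takes over 58 s, if anything falls off the work surface, if the arm or the gripper's body presses on something with over 40 N, if the wrist force passes 120 N, or if a joint passes its speed limit or range.

## Working session

There is one attempt and no reset: what is moved stays moved. The work goes in short steps, Python scripts to look and compute and a tool call to move; the robot and the scene stay as the last step left them, time stands still between calls to the robot, and variables do not carry over. Pictures are saved under pics/ and viewed, and the job is handed in when it is done.

Besides the shell and the picture viewer there is one more tool, called after "Call:" as name(argument=value, ...), one argument or row to a line, values as JSON. servo_tool: Moves the arm, as the interface text tells. Its arguments: {"type":"object","properties":{"increments":{"type":"array","items":{"type":"array","items":{"type":"array","items":{"type":"number"}}}},"grip_force":{"type":"number"}},"required":["increments"]}

```bash
mkdir -p pics; python3 - <<'E'
from rig import arm
import cv2, numpy as np
for n in ("scene","top"):
    cv2.imwrite(f"pics/{n}0.png",cv2.cvtColor(arm.camera(n),cv2.COLOR_RGB2BGR))
    m=arm.camera_model(n); print(n,np.array(m["K"]).round(1).tolist(),np.round(m["dist"],4).tolist(),np.round(-np.array(m["R"]).T@np.array(m["t"]),3), np.round(m["R"],2).tolist())
s=arm.state(); print({k:np.round(v,3).tolist() for k,v in s.items()}, arm.grasp_offset)
E
```

```text
scene [[559.9, 0.0, 316.4], [0.0, 559.9, 239.1], [0.0, 0.0, 1.0]] [-0.0613, 0.0, 0.0, 0.0, 0.0] [ 0.203 -0.376  0.629] [[0.79, -0.61, -0.01], [-0.39, -0.5, -0.77], [0.46, 0.61, -0.64]]
top [[609.4, 0.0, 302.0], [0.0, 609.4, 237.5], [0.0, 0.0, 1.0]] [-0.0287, 0.0, 0.0, 0.0, 0.0] [0.41  0.14  1.093] [[-0.03, -1.0, -0.01], [-0.98, 0.03, -0.18], [0.18, 0.0, -0.98]]
{'time_s': 0.1, 'joints': [-1.175, 0.629, 0.038, 1.518, -0.027, 0.996, -0.02], 'qd': [-0.002, -0.002, 0.0, -0.002, -0.002, 0.002, -0.002], 'joint_efforts': [0.003, -56.453, 1.23, -19.397, 0.011, 0.006, -0.0], 'eef_pos': [0.289, 0.581, 0.23], 'tcp_rot': [-3.14, 0.0, 2.68], 'wrist_force': [-0.214, -1.009, 0.351], 'wrist_torque': [0.028, 0.008, -0.052], 'finger_gap': 0.086} -0.0187
```

View pics/scene0.png

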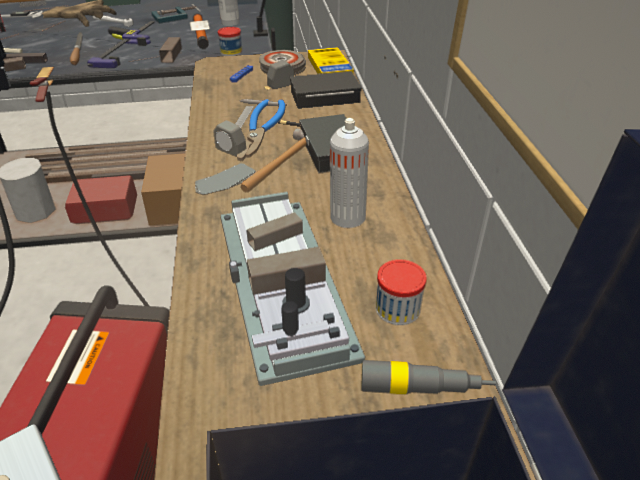

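View pics/top0.png

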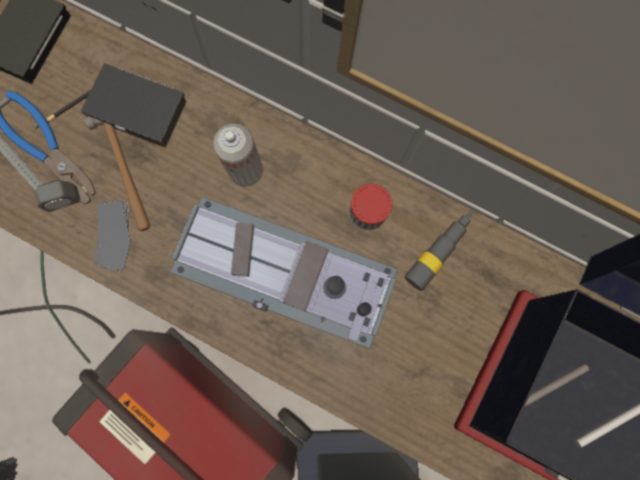

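```bash
python3 - <<'E'
import cv2
a=cv2.imread("pics/top0.png")[185:355,160:410]
cv2.imwrite("pics/topz.png",cv2.resize(a,None,fx=3.2,fy=3.2,interpolation=cv2.INTER_CUBIC))
a=cv2.imread("pics/scene0.png")[185:390,210:370]
cv2.imwrite("pics/scenez.png",cv2.resize(a,None,fx=2.9,fy=2.9,interpolation=cv2.INTER_CUBIC))
E
```

```text
(no output)
```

View pics/topz.png

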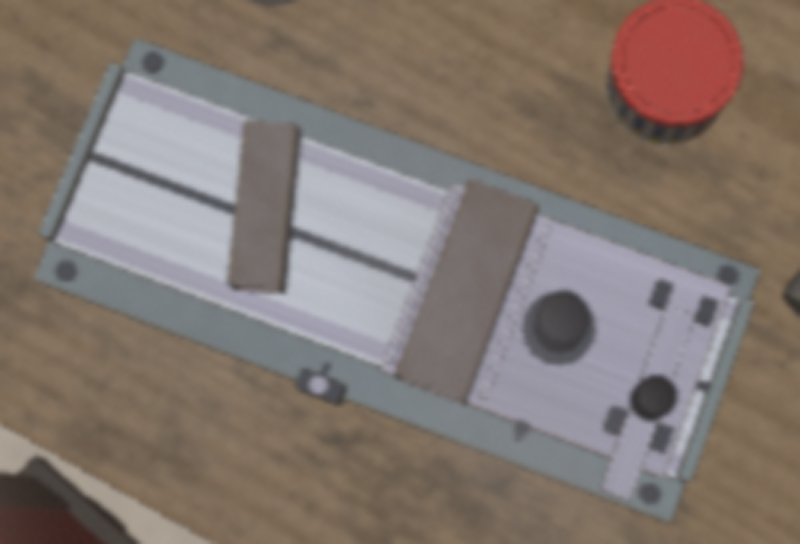

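View pics/scenez.png

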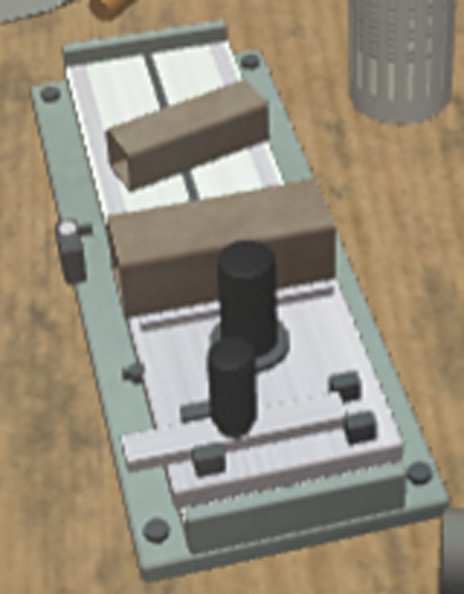

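```bash
cat >h.py <<'E'
from rig import arm
import cv2, numpy as np
from scipy.optimize import least_squares
def unp(n,uv,z):
    m=arm.camera_model(n);K=np.array(m["K"],float);R=np.array(m["R"]);t=np.array(m["t"]).ravel()
    p=cv2.undistortPoints(np.array(uv,float).reshape(-1,1,2),K,np.array(m["dist"],float)).reshape(-1,2)
    d=np.c_[p,np.ones(len(p))]@R; c=-R.T@t
    return c+d*((z-c[2])/d[:,2])[:,None]
def proj(n,X):
    m=arm.camera_model(n);R=np.array(m["R"]);t=np.array(m["t"],float).ravel()
    return cv2.projectPoints(np.array(X,float).reshape(-1,1,3),cv2.Rodrigues(R)[0],t,np.array(m["K"],float),np.array(m["dist"],float))[0].reshape(-1,2)
def snap(n,f,box=None,s=1):
    a=cv2.cvtColor(arm.camera(n),cv2.COLOR_RGB2BGR)
    if box: a=a[box[1]:box[3],box[0]:box[2]]
    cv2.imwrite("pics/"+f,cv2.resize(a,None,fx=s,fy=s,interpolation=cv2.INTER_CUBIC))
def tz(z): return np.array(z,float).reshape(-1,2)/3.2+[160-.35*0,185]
def sz(z): return np.array(z,float).reshape(-1,2)/2.9+[210,185]
E
python3 - <<'E'
from h import *
tp=tz([(135,40),(37,278),(672,520),(757,270)]); sp=sz([(33,90),(145,580),(448,500),(258,50)])
# local corners: TL=+x,-y ; BL=+x,+y ; BR=-x,+y ; TR=-x,-y
Lt=np.array([(.19,-.075,.014),(.19,.075,.014),(-.19,.075,.014),(-.19,-.075,.014)])
Ls=np.array([(.19,.075,.014),(-.19,.075,.014),(-.19,-.075,.014),(.19,-.075,.014)])
def W(p,L):
    c,s=np.cos(p[2]),np.sin(p[2]); return np.c_[p[0]+c*L[:,0]-s*L[:,1],p[1]+s*L[:,0]+c*L[:,1],L[:,2]]
print(unp("top",tp,.014).round(4)); print(unp("scene",sp,.014).round(4))
for nm,f in {"both":lambda p:np.r_[(proj("top",W(p,Lt))-tp).ravel(),(proj("scene",W(p,Ls))-sp).ravel()],"top":lambda p:(proj("top",W(p,Lt))-tp).ravel(),"scene":lambda p:(proj("scene",W(p,Ls))-sp).ravel()}.items():
    r=least_squares(f,[.45,.15,1.9]);print(nm,r.x,abs(r.fun).max())
    p=r.x
    if nm=="both": P=p
np.save("base.npy",P)
def toL(w):
    c,s=np.cos(P[2]),np.sin(P[2]); d=w[:,:2]-P[:2]; return np.c_[d@[c,s],d@[-s,c]].round(4)
print("post",toL(unp("top",tz((563,317)),.104)),"knob",toL(unp("top",tz((654,396)),.104)))
print("knob s",toL(unp("scene",sz((232,352)),.104)),"post s",toL(unp("scene",sz((247,256)),.104)))
print("pointer",toL(unp("top",tz((520,438)),.044)),"mark finger",toL(unp("top",tz((327,366)),.045)),toL(unp("top",tz((327,366)),.014)))
print("s pointer",toL(unp("scene",sz((124,375)),.044)),"mark finger",toL(unp("scene",sz((88,229)),.045)))
w=unp("top",tz([(248,121),(300,124),(283,292),(229,287)]),.058);print("stray",w.round(4),toL(w), w.mean(0),toL(w).mean(0))
w=unp("scene",sz([(107,135),(248,83),(268,103),(126,160)]),.058);print("stray s",w.round(4),toL(w), w.mean(0))
print("load",toL(unp("top",tz([(468,180),(538,207),(466,403),(397,375)]),.084)))
print("tin",unp("top",tz((677,62)),.07),toL(unp("top",tz((677,62)),.07)),"can",toL(unp("top",[(231,137)],.195)))
print("pixels free spot")
E
```

```text
[[ 0.6882  0.3254  0.014 ]
 [ 0.5528  0.3797  0.014 ]
 [ 0.4109  0.0315  0.014 ]
 [ 0.5467 -0.022   0.014 ]]
[[ 0.5543  0.3749  0.014 ]
 [ 0.4098  0.023   0.014 ]
 [ 0.5486 -0.0263  0.014 ]
 [ 0.6909  0.3228  0.014 ]]
both [0.55065336 0.17646497 1.18641298] 3.192755707751587
top [0.54979922 0.17869788 1.18506421] 1.974034350571742
scene [0.55087999 0.17410085 1.18579192] 2.0617043469219993
post [[-0.0927  0.0022]] knob [[-0.1494  0.0237]]
knob s [[-0.1514  0.0188]] post s [[-0.0928 -0.0023]]
pointer [[-0.0938  0.0641]] mark finger [[0.0165 0.0645]] [[0.0196 0.063 ]]
s pointer [[-0.0962  0.0621]] mark finger [[0.0125 0.0617]]
stray [[0.6298 0.2561 0.058 ]
 [0.6274 0.2279 0.058 ]
 [0.536  0.238  0.058 ]
 [0.5394 0.2669 0.058 ]] [[ 0.1035 -0.0435]
 [ 0.0765 -0.0518]
 [ 0.0516  0.0367]
 [ 0.0796  0.0443]] [0.58315474 0.247241   0.058     ] [ 0.0778   -0.003575]
stray s [[0.5412 0.2591 0.058 ]
 [0.6321 0.2498 0.058 ]
 [0.6301 0.2273 0.058 ]
 [0.5379 0.2339 0.058 ]] [[ 0.073   0.0397]
 [ 0.0986 -0.048 ]
 [ 0.0769 -0.0546]
 [ 0.0485  0.0334]] [0.58532766 0.24253033 0.058     ]
load [[-0.0214 -0.0505]
 [-0.0608 -0.0499]
 [-0.0613  0.0591]
 [-0.0229  0.0581]]
tin [[0.65341884 0.02346855 0.07      ]] [[-0.1033 -0.1526]] can [[ 0.1381 -0.1449]]
pixels free spot
```

Call:
servo_tool(
  increments=[
    [[0.037, -0.042, 0, 0, 0, 2.55, 0.065], [0.037, -0.042, 0, 0, 0, 2.55, 0.065], [0.037, -0.042, 0, 0, 0, 2.55, 0.065], [0.037, -0.042, 0, 0, 0, 2.55, 0.065], [0.037, -0.042, 0, 0, 0, 2.55, 0.065], [0.037, -0.042, 0, 0, 0, 2.55, 0.065], [0.037, -0.042, -0.02, 0, 0, 2.55, 0.065], [0.037, -0.042, -0.02, 0, 0, 2.55, 0.065]],
  ],
  grip_force=60,
)

```text
time_s: 1.1
eef_pos: [0.587, 0.2396, 0.1877]
tcp_rot: [-3.14, -0.003, 3.061]
wrist_force: [1.6, 1.3, 0.5]
finger_gap: 0.065
```

Call:
servo_tool(
  increments=[
    [[-0.003, 0.005, -0.04, 0, 0, -1.2, 0.065], [0, 0, -0.04, 0, 0, 0, 0.065], [0, 0, -0.01, 0, 0, 0, 0.065]],
  ],
)

```text
time_s: 1.48
eef_pos: [0.5879, 0.2355, 0.0936]
tcp_rot: [-3.135, -0.001, 3.027]
wrist_force: [-0.5, -0.1, -0.2]
finger_gap: 0.0649
```

```bash
python3 - <<'E'
from h import *
snap("scene","s1.png",(180,150,400,380),2.6); snap("top","t1.png",(150,120,410,350),3)
print(arm.state()["eef_pos"],arm.state()["tcp_rot"])
E
```

```text
[0.58874915 0.2370686  0.09542557] [-3.13750548e+00  8.33116545e-04  3.02831268e+00]
```

View pics/s1.png

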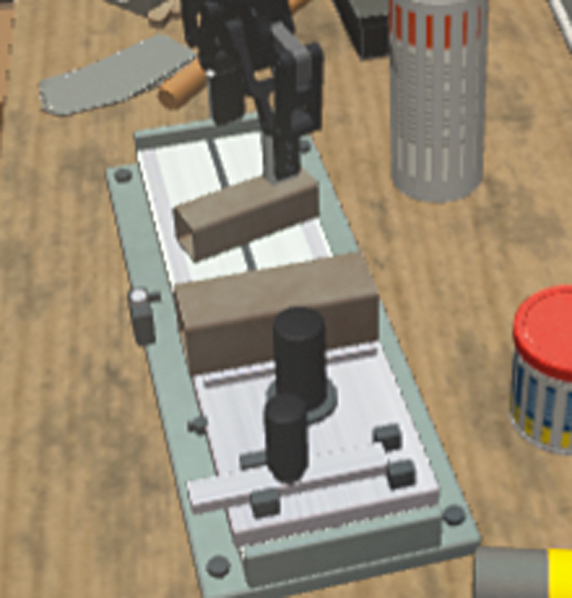

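View pics/t1.png

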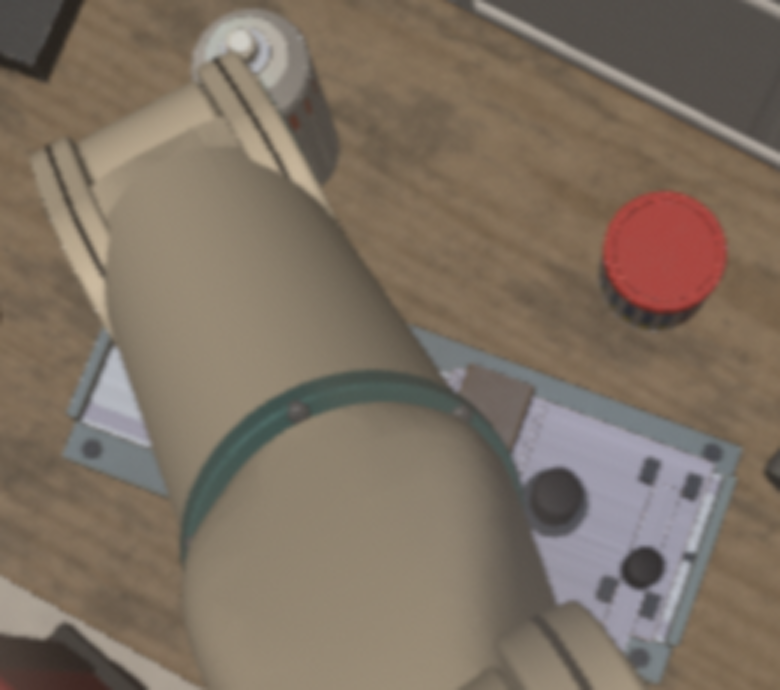

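```bash
python3 - <<'E'
from h import *
p=proj("scene",[(0.5887,.237,.0954),(.5887-.004,.237-.0395,.1),(.5887-.004,.237-.0395,.106),(.5842,.2449,.058)])
print((p-[180,150])*2.6)
E
```

```text
[[253.45457545 152.87486558]
 [284.90437827 180.34211631]
 [284.54031526 172.32185212]
 [243.49085665 197.07030387]]
```

Call:
servo_tool(
  increments=[
    [[-0.0045, 0.007, 0, 0, 0, 0.3, 0.065], [0, 0.0, 0, 0, 0, 0, 0.065], [0, 0, -0.025, 0, 0, 0, 0.065], [0, 0, -0.02, 0, 0, 0, 0.065]],
  ],
)

```text
time_s: 2.08
eef_pos: [0.588, 0.2491, 0.0569]
tcp_rot: [3.138, 0.012, 3.037]
wrist_force: [-0.4, -0.0, 0.2]
finger_gap: 0.0647
```

Call:
servo_tool(
  increments=[
    [[-0.003, -0.003, -0.006, 0, 0, 0, 0.065], [-0.001, 0, -0.009, 0, 0, 0, 0.065], [0, 0, -0.004, 0, 0, 0, 0.065], [0, 0, 0, 0, 0, 0, 0.065]],
  ],
)

```text
time_s: 2.58
eef_pos: [0.5838, 0.2459, 0.0369]
tcp_rot: [3.138, 0.012, 3.037]
wrist_force: [0.3, -0.5, 0.6]
finger_gap: 0.065
```

Call:
servo_tool(
  increments=[
    [[0, 0, -0.004, 0, 0, 0, 0.065], [0, 0, 0, 0, 0, 0, 0.0], [0, 0, 0, 0, 0, 0, 0.0], [0, 0, 0, 0, 0, 0, 0.0], [0, 0, 0, 0, 0, 0, 0.0], [0, 0, 0, 0, 0, 0, 0.0]],
  ],
)

```text
time_s: 3.32
eef_pos: [0.5847, 0.2464, 0.0337]
tcp_rot: [3.137, 0.014, 3.037]
wrist_force: [0.3, 0.4, -0.1]
finger_gap: 0.0289
```

Call:
servo_tool(
  increments=[
    [[0, 0, 0.03, 0, 0, 0, 0.0], [0, 0, 0.05, 0, 0, 0, 0.0], [0, 0, 0.04, 0, 0, 0, 0.0], [0.01, -0.013, 0, 0, 0, 9.5, 0.0], [0.01, -0.013, 0, 0, 0, 9.5, 0.0]],
  ],
)

```text
time_s: 3.95
eef_pos: [0.6013, 0.2207, 0.1553]
tcp_rot: [3.14, 0.009, -2.901]
wrist_force: [-0.5, -0.3, -2.9]
finger_gap: 0.0286
```

```bash
python3 - <<'E'
from h import *
snap("scene","s2.png"); print(arm.state()["joints"])
E
```

```text
[-0.29795186  0.69767996 -0.15588877  1.62371726  0.14029316  0.8200584
  1.29985681]
```

View pics/s2.png

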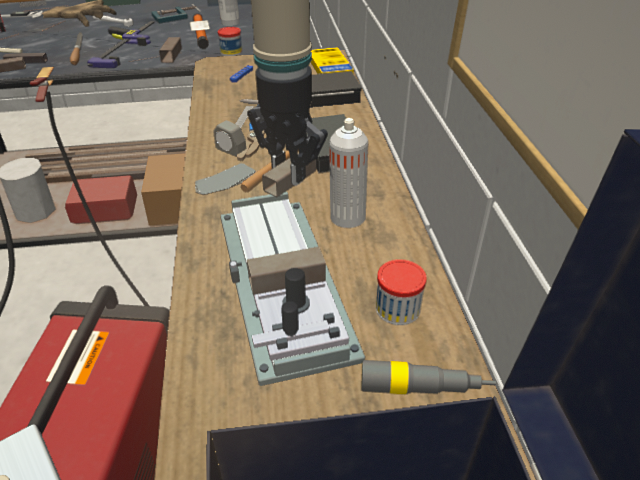

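Call:
servo_tool(
  increments=[
    [[0.01, -0.014, 0, 0, 0, 9, 0.0], [0.01, -0.014, 0, 0, 0, 9, 0.0], [0.01, -0.014, 0, 0, 0, 9, 0.0], [0.01, -0.014, 0, 0, 0, 9, 0.0], [0.01, -0.014, 0, 0, 0, 8, 0.0], [0.006, -0.008, 0, 0, 0, 6, 0.0], [0, 0, 0, 0, 0, 0, 0.0]],
  ],
)

```text
time_s: 4.88
eef_pos: [0.6566, 0.1369, 0.1509]
tcp_rot: [3.135, 0.003, -2.018]
wrist_force: [-0.6, -0.5, -2.1]
finger_gap: 0.029
```

Call:
servo_tool(
  increments=[
    [[0.005, 0, 0, 0, 0, 3.4, 0.0], [0, 0, -0.04, 0, 0, 0, 0.0], [0, 0, -0.04, 0, 0, 0, 0.0], [0, 0, -0.02, 0, 0, 0, 0.0], [0, 0, 0, 0, 0, 0, 0.0]],
  ],
)

```text
time_s: 5.5
eef_pos: [0.6592, 0.1411, 0.0483]
tcp_rot: [3.134, 0.003, -1.968]
wrist_force: [0.0, -0.3, -1.6]
finger_gap: 0.029
```

```bash
python3 - <<'E'
from h import *
snap("scene","s3.png",(180,150,480,380),2.6)
P=np.load("base.npy"); e=arm.state()["eef_pos"];d=np.array(e[:2])-P[:2];print(e,d@[np.cos(P[2]),np.sin(P[2])],d@[-np.sin(P[2]),np.cos(P[2])])
E
```

```text
[0.65986964 0.14144156 0.04941614] 0.00848699372996723 -0.1143800938337923
```

View pics/s3.png

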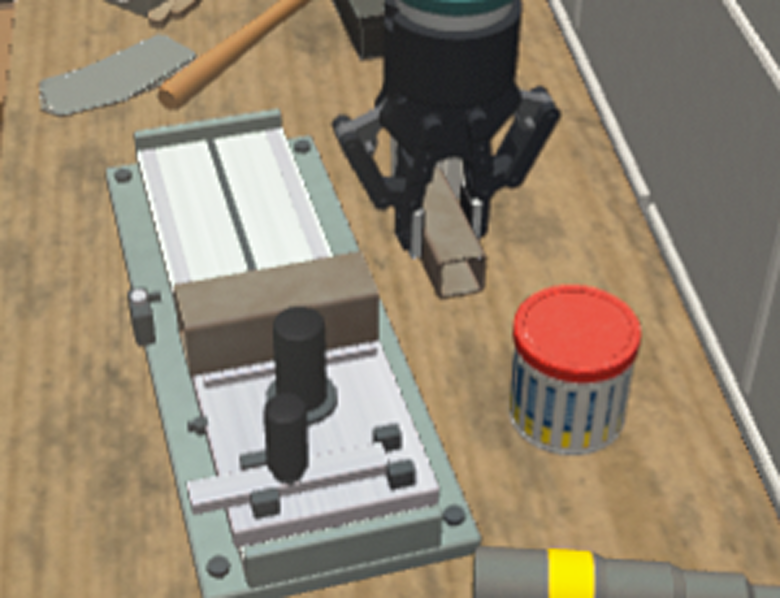

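Call:
servo_tool(
  increments=[
    [[0.004, -0.003, 0, 0, 0, 0.5, 0.0], [0, 0, -0.015, 0, 0, 0, 0.0], [0, 0, -0.012, 0, 0, 0, 0.0], [0, 0, -0.006, 0, 0, 0, 0.0], [0, 0, -0.004, 0, 0, 0, 0.0], [0, 0, 0, 0, 0, 0, 0]],
  ],
)

```text
time_s: 6.3
eef_pos: [0.6666, 0.1388, 0.0135]
tcp_rot: [3.139, 0.008, -1.961]
wrist_force: [-0.6, -0.2, -2.2]
finger_gap: 0.029
```

Call:
servo_tool(
  increments=[
    [[0, 0, -0.004, 0, 0, 0, 0.0], [0, 0, -0.003, 0, 0, 0, 0.0], [0, 0, -0.001, 0, 0, 0, 0.0]],
  ],
)

```text
time_s: 6.68
eef_pos: [0.6669, 0.139, 0.0057]
tcp_rot: [3.14, 0.009, -1.961]
wrist_force: [-1.9, -0.9, 5.6]
finger_gap: 0.0292
```

Contact (about +7.8 N change). Release with a small opening.

Call:
servo_tool(
  increments=[
    [[0, 0, 0, 0, 0, 0, 0.042], [0, 0, 0, 0, 0, 0, 0.042], [0, 0, 0.01, 0, 0, 0, 0.042], [0, 0, 0.04, 0, 0, 0, 0.042], [0, 0, 0.05, 0, 0, 0, 0.042], [0, 0, 0.05, 0, 0, 0, 0.042]],
  ],
)

```text
time_s: 7.42
eef_pos: [0.6649, 0.1386, 0.1584]
tcp_rot: [3.136, 0.006, -1.96]
wrist_force: [1.2, 0.2, 0.4]
finger_gap: 0.0421
```

```bash
python3 - <<'E'
from h import *
snap("scene","s4.png",(180,150,480,380),2.6)
P=np.load("base.npy")
def toW(x,y): c,s=np.cos(P[2]),np.sin(P[2]); return P[0]+c*x-s*y,P[1]+s*x+c*y
print("post",toW(-.095,0),"knob",toW(-.153,.0215)); print(arm.state()["eef_pos"])
E
```

```text
post (np.float64(0.5150295460038906), np.float64(0.08839713670976372)) knob (np.float64(0.4733491262630449), np.float64(0.042691638022768576))
[0.66900504 0.14021226 0.16637028]
```

View pics/s4.png

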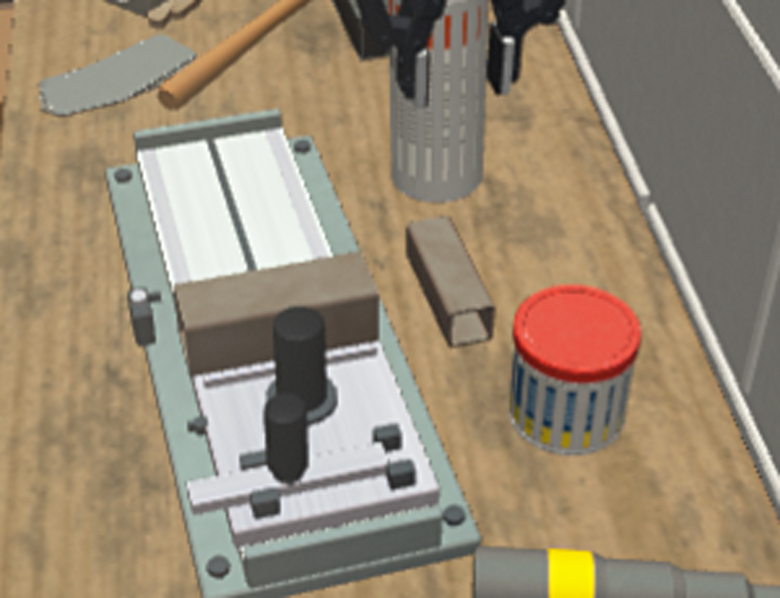

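Call:
servo_tool(
  increments=[
    [[-0.038, -0.013, 0, 0, 0, 0, 0.06], [-0.038, -0.013, 0, 0, 0, 0, 0.06], [-0.038, -0.013, 0, 0, 0, 0, 0.06], [-0.036, -0.012, 0, 0, 0, 0, 0.06], [0, 0, 0, 0, 0, 0, 0.06]],
  ],
)

```text
time_s: 8.1
eef_pos: [0.5175, 0.089, 0.1733]
tcp_rot: [-3.127, 0.02, -1.96]
wrist_force: [-0.1, 1.4, 0.6]
finger_gap: 0.06
```

Call:
servo_tool(
  increments=[
    [[-0.003, 0, -0.03, 0, 0, 0, 0.06], [0, 0, -0.025, 0, 0, 0, 0.06], [0, 0, 0, 0, 0, 0, 0.06]],
  ],
)

```text
time_s: 8.48
eef_pos: [0.5192, 0.0906, 0.1199]
tcp_rot: [-3.119, 0.026, -1.96]
wrist_force: [0.8, -0.2, 0.5]
finger_gap: 0.0601
```

```bash
python3 - <<'E'
from h import *
snap("scene","s5.png",(200,180,440,400),2.6);print(arm.state()["eef_pos"],arm.state()["tcp_rot"])
E
```

```text
[0.51998118 0.0908436  0.12078102] [-3.11743765  0.02711606 -1.96034638]
```

View pics/s5.png

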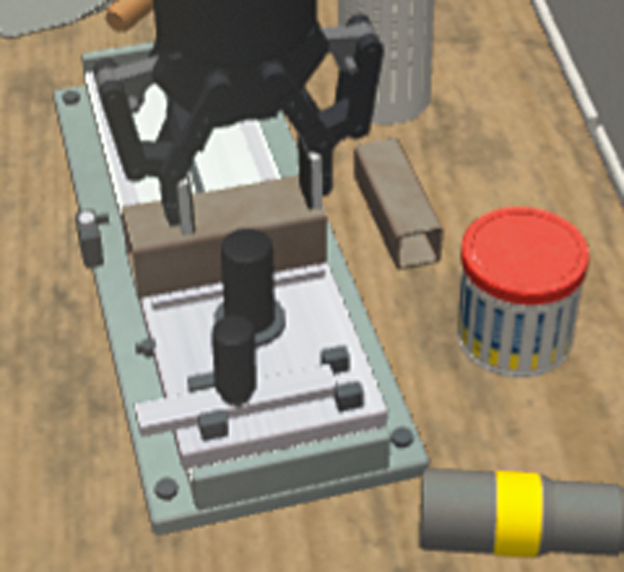

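```bash
cat >>h.py <<'E'
def tilt():
    from scipy.spatial.transform import Rotation as R
    r=np.array(arm.state()["tcp_rot"]); A=R.from_euler("xyz",r); B=R.from_euler("xyz",[np.pi,0,r[2]])
    return np.degrees((B*A.inv()).as_rotvec()).round(2)
E
python3 - <<'E'
from h import *
print((proj("scene",[arm.state()["eef_pos"],(.515,.0884,.104)])-[200,180])*2.6,tilt())
E
```

```text
[[248.17057216 216.08159061]
 [244.13577819 246.14991183]] [-0.91  1.87  0.02]
```

Call:
servo_tool(
  increments=[
    [[-0.0045, -0.002, 0, -0.9, 1.9, 0, 0.06], [0, 0, -0.02, 0, 0, 0, 0.06], [0, 0, -0.02, 0, 0, 0, 0.06], [0, 0, 0, 0, 0, 0, 0.06]],
  ],
)

```text
time_s: 9.02
eef_pos: [0.5217, 0.0911, 0.0854]
tcp_rot: [-3.133, 0.007, -1.961]
wrist_force: [-0.5, -0.3, 0.2]
finger_gap: 0.06
```

Call:
servo_tool(
  increments=[
    [[-0.006, -0.003, -0.004, 0, 0.5, 0, 0.06], [-0.001, 0, -0.004, 0, 0, 0, 0.06], [0, 0, 0, 0, 0, 0, 0.06]],
  ],
)

```text
time_s: 9.4
eef_pos: [0.5163, 0.0885, 0.0796]
tcp_rot: [-3.138, 0.006, -1.961]
wrist_force: [0.0, 0.0, 0.6]
finger_gap: 0.0602
```

Call:
servo_tool(
  increments=[
    [[0, 0, -0.004, 0, 0, 0, 0.0], [0, 0, 0, 0, 0, 0, 0.0], [0, 0, 0, 0, 0, 0, 0.0], [0, 0, 0, 0, 0, 0, 0.0], [0, 0, 0, 0, 0, 0, 0.0]],
  ],
  grip_force=40,
)

```text
time_s: 10.02
eef_pos: [0.5163, 0.0885, 0.0758]
tcp_rot: [-3.138, 0.006, -1.961]
wrist_force: [-0.0, -0.3, 0.2]
finger_gap: 0.0268
```

Call:
servo_tool(
  increments=[
    [[0.0015, 0.0037, 0, 0, 0, 0, 0.0], [0.0015, 0.0037, 0, 0, 0, 0, 0.0], [0.0015, 0.0037, 0, 0, 0, 0, 0.0]],
  ],
)

```text
time_s: 10.4
eef_pos: [0.5174, 0.0913, 0.0758]
tcp_rot: [-3.141, -0.01, -1.965]
wrist_force: [-4.0, -9.4, 8.1]
finger_gap: 0.027
```

Call:
servo_tool(
  increments=[
    [[-0.001, -0.003, 0, 0, 0, 0, 0.0], [-0.002, -0.004, 0, 0, 0, 0, 0.0], [-0.001, -0.003, 0, 0, 0, 0, 0.0]],
  ],
)

```text
time_s: 10.78
eef_pos: [0.5163, 0.0884, 0.0758]
tcp_rot: [-3.138, 0.003, -1.961]
wrist_force: [1.5, 7.1, -4.8]
finger_gap: 0.0267
```

Call:
servo_tool(
  increments=[
    [[0, 0, 0, 0, 0, 0, 0.06], [0, 0, 0.002, 0, 0, 0, 0.06], [0, 0, 0.03, 0, 0, 0, 0.06], [0, 0, 0.03, 0, 0, 0, 0.06], [-0.014, -0.015, 0, 0, 0, 0, 0.06], [-0.014, -0.015, 0, 0, 0, 0, 0.06], [-0.014, -0.015, 0, 0, 0, 0, 0.06], [0, 0, 0, 0, 0, 0, 0.06]],
  ],
)

```text
time_s: 11.78
eef_pos: [0.473, 0.0391, 0.1409]
tcp_rot: [-3.137, -0.001, -1.964]
wrist_force: [-0.0, 1.2, -0.5]
finger_gap: 0.0602
```

```bash
python3 - <<'E'
from h import *
snap("scene","s6.png",(200,180,440,400),2.6);print(arm.state()["eef_pos"],tilt(),arm.state()["tcp_rot"][2])
print((proj("scene",[arm.state()["eef_pos"],(.4746,.0427,.104)])-[200,180])*2.6,tilt())
E
```

```text
[0.47410972 0.04024101 0.14106104] [0.11 0.32 0.  ] -1.9627041440368456
[[230.73240251 280.37700044]
 [231.49203102 330.76042073]] [0.11 0.32 0.  ]
```

View pics/s6.png

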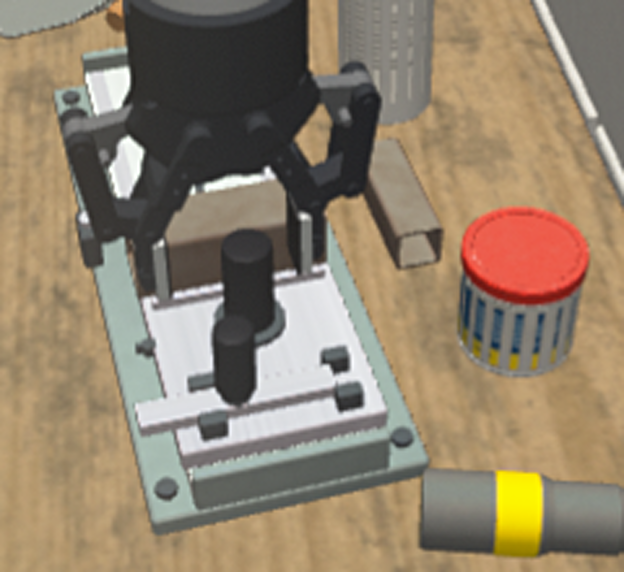

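Call:
servo_tool(
  increments=[
    [[0.001, 0.0025, -0.025, 0, 0, 0, 0.06], [0, 0, -0.025, 0, 0, 0, 0.06], [0, 0, -0.01, 0, 0, 0, 0.06], [0, 0, 0, 0, 0, 0, 0.06]],
  ],
)

```text
time_s: 12.32
eef_pos: [0.4799, 0.0461, 0.0806]
tcp_rot: [-3.13, 0.005, -1.961]
wrist_force: [0.5, -0.8, 1.0]
finger_gap: 0.0602
```

Call:
servo_tool(
  increments=[
    [[-0.005, -0.004, -0.002, 0, 0.3, 0, 0.06], [0, 0, 0, 0, 0, 0, 0.0], [0, 0, 0, 0, 0, 0, 0.0], [0, 0, 0, 0, 0, 0, 0.0], [0, 0, 0, 0, 0, 0, 0.0], [0, 0, 0, 0, 0, 0, 0.0]],
  ],
)

```text
time_s: 13.08
eef_pos: [0.4758, 0.0422, 0.0803]
tcp_rot: [-3.133, 0.005, -1.961]
wrist_force: [-0.0, 0.0, -0.2]
finger_gap: 0.0207
```

Call:
servo_tool(
  increments=[
    [[0.0065, -0.0026, 0, 0, 0, 0, 0.0], [0.0065, -0.0026, 0, 0, 0, 0, 0.0], [0.0065, -0.0026, 0, 0, 0, 0, 0.0], [0.0065, -0.0026, 0, 0, 0, 0, 0.0], [0.0065, -0.0026, 0, 0, 0, 0, 0.0], [0.0065, -0.0026, 0, 0, 0, 0, 0.0], [0, 0, 0, 0, 0, 0, 0]],
  ],
)

```text
time_s: 13.95
eef_pos: [0.5171, 0.0253, 0.0803]
tcp_rot: [-3.134, 0.004, -1.962]
wrist_force: [0.4, -0.2, -0.2]
finger_gap: 0.0204
```

Call:
servo_tool(
  increments=[
    [[0, 0, 0, 0, 0, 0, 0.055], [0, 0, 0.002, 0, 0, 0, 0.055], [0, 0, 0.03, 0, 0, 0, 0.06], [0, 0, 0.03, 0, 0, 0, 0.06], [0, 0.02, 0, 0, 0, 0, 0.06], [0, 0.02, 0, 0, 0, 0, 0.06], [0, 0.02, 0, 0, 0, 0, 0.06], [0, 0, 0, 0, 0, 0, 0.06]],
  ],
)

```text
time_s: 14.95
eef_pos: [0.5186, 0.0862, 0.1458]
tcp_rot: [-3.129, 0.006, -1.962]
wrist_force: [0.5, -0.5, 0.2]
finger_gap: 0.0597
```

```bash
python3 - <<'E'
from h import *
snap("scene","s7.png",(200,180,440,400),2.6);print(arm.state()["eef_pos"],tilt(),arm.state()["tcp_rot"][2])
E
```

```text
[0.51846743 0.08470174 0.1456713 ] [0.03 0.74 0.  ] -1.9636264861255373
```

View pics/s7.png

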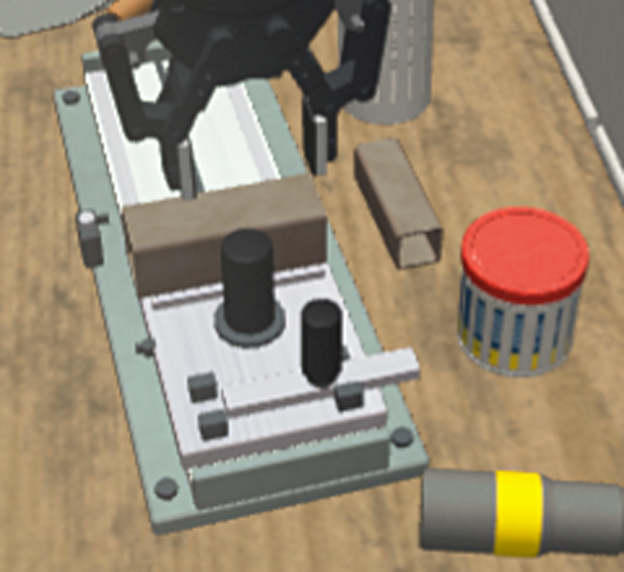

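Call:
servo_tool(
  increments=[
    [[-0.002, 0.003, -0.025, 0, 0.7, 0, 0.06], [0, 0, -0.025, 0, 0, 0, 0.06], [0, 0, -0.01, 0, 0, 0, 0.06], [0, 0, 0, 0, 0, 0, 0.06]],
  ],
)

```text
time_s: 15.5
eef_pos: [0.5172, 0.0826, 0.0847]
tcp_rot: [-3.139, -0.003, -1.969]
wrist_force: [-0.4, 0.1, -0.1]
finger_gap: 0.06
```

Call:
servo_tool(
  increments=[
    [[-0.001, 0.0055, -0.006, 0, 0, 0.3, 0.06], [0, 0, -0.002, 0, 0, 0, 0.06], [0, 0, 0, 0, 0, 0, 0.06]],
  ],
)

```text
time_s: 15.88
eef_pos: [0.5173, 0.0883, 0.0778]
tcp_rot: [-3.136, -0.002, -1.964]
wrist_force: [-0.1, -0.1, -0.6]
finger_gap: 0.0598
```

Call:
servo_tool(
  increments=[
    [[-0.001, 0, -0.001, 0, 0, 0, 0.0], [0, 0, 0, 0, 0, 0, 0.0], [0, 0, 0, 0, 0, 0, 0.0], [0, 0, 0, 0, 0, 0, 0.0], [0, 0, 0, 0, 0, 0, 0.0], [0.0015, 0.0037, 0, 0, 0, 0, 0.0], [0.0015, 0.0037, 0, 0, 0, 0, 0.0], [0.0015, 0.0037, 0, 0, 0, 0, 0.0]],
  ],
)

```text
time_s: 16.88
eef_pos: [0.5198, 0.097, 0.0773]
tcp_rot: [-3.137, -0.007, -1.965]
wrist_force: [-1.5, -3.1, 3.3]
finger_gap: 0.0265
```

Call:
servo_tool(
  increments=[
    [[0.0022, 0.0055, 0, 0, 0, 0, 0.0], [0.003, 0.0074, 0, 0, 0, 0, 0.0], [0.003, 0.0074, 0, 0, 0, 0, 0.0], [0.003, 0.0074, 0, 0, 0, 0, 0.0], [0.003, 0.0074, 0, 0, 0, 0, 0.0], [0.003, 0.0074, 0, 0, 0, 0, 0.0], [0.003, 0.0074, 0, 0, 0, 0, 0.0], [0.0022, 0.0055, 0, 0, 0, 0, 0.0], [0.0015, 0.0037, 0, 0, 0, 0, 0.0], [0, 0, 0, 0, 0, 0, 0.0]],
  ],
)

```text
time_s: 18.12
eef_pos: [0.5462, 0.1615, 0.0773]
tcp_rot: [-3.136, -0.005, -1.965]
wrist_force: [-0.2, -2.3, 1.8]
finger_gap: 0.0266
```

```bash
python3 - <<'E'
from h import *
e=np.array(arm.state()["eef_pos"]);d=e[:2]-[.5163,.0884];print(d,np.hypot(*d),np.degrees(np.arctan2(d[1],d[0])))
snap("scene","s8.png",(190,180,410,400),2.7); snap("top","t8.png",(160,185,410,355),3.2)
E
```

```text
[0.02985538 0.07308795] 0.07895056479670556 67.78068860031706
```

View pics/s8.png

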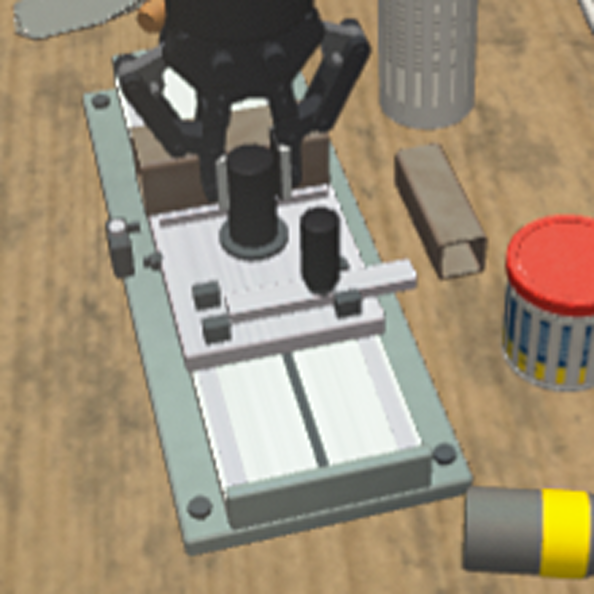

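View pics/t8.png

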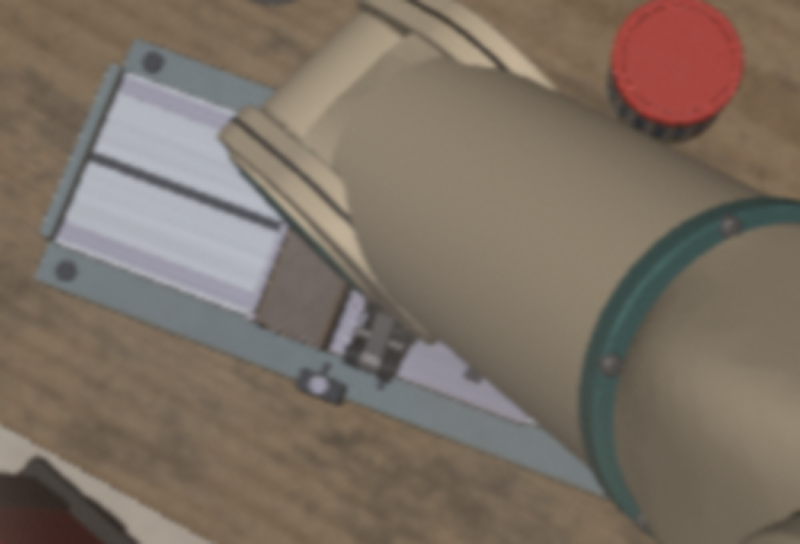

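Call:
servo_tool(
  increments=[
    [[0.0022, 0.0055, 0, 0, 0, 0, 0.0], [0.0026, 0.0065, 0, 0, 0, 0, 0.0], [0.0026, 0.0065, 0, 0, 0, 0, 0.0], [0.0018, 0.0046, 0, 0, 0, 0, 0.0], [0.001, 0.0025, 0, 0, 0, 0, 0.0], [0, 0, 0, 0, 0, 0, 0.0]],
  ],
)

```text
time_s: 18.98
eef_pos: [0.5569, 0.1877, 0.0774]
tcp_rot: [-3.136, -0.007, -1.965]
wrist_force: [0.2, -1.9, 2.1]
finger_gap: 0.027
```

```bash
python3 - <<'E'
from h import *
e=np.array(arm.state()["eef_pos"]);d=e[:2]-[.5163,.0884];print(e,d,np.hypot(*d))
snap("scene","s9.png",(215,245,275,300),10); snap("top","t9.png",(230,275,310,330),10)
E
```

```text
[0.55688284 0.18766214 0.07735567] [0.04058284 0.09926214] 0.1072377680348605
```

View pics/s9.png

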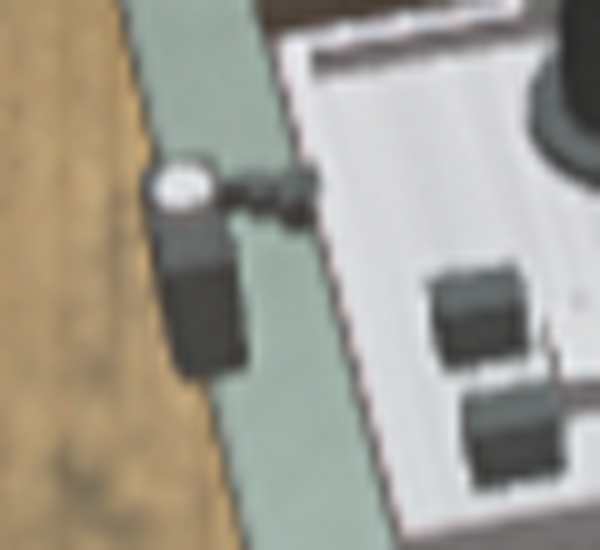

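View pics/t9.png

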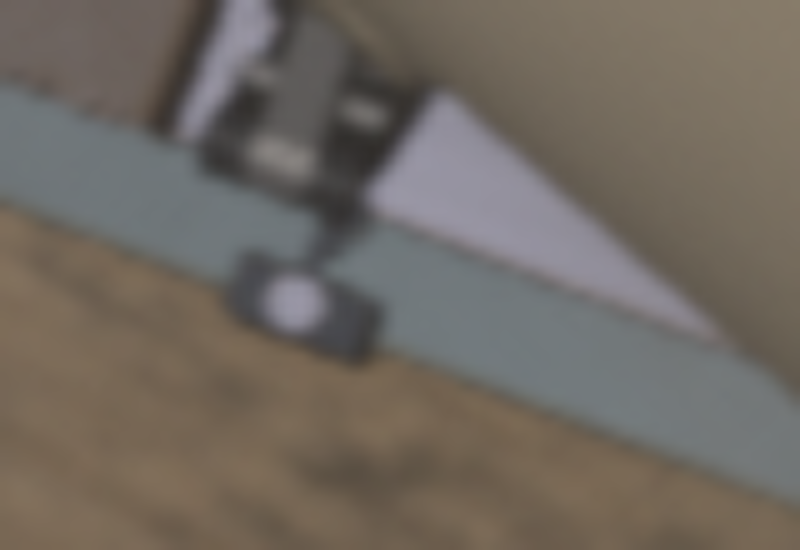

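```bash
python3 - <<'E'
from h import *
P=np.load("base.npy"); P[2]=1.184
c,s=np.cos(P[2]),np.sin(P[2])
d=np.array([.0406,.0993]); 
for n,o,sc,f in (("scene",(215,245),10,"s9"),("top",(230,275),10,"t9")):
    a=cv2.imread(f"pics/{f}.png"); a=cv2.resize(a,None,fx=1.3,fy=1.3) if False else a
    # carriage axis line through post centre (TCP ~) at z .044, spaced 2mm
    for k,col in ((0,(0,0,255)),(2,(0,255,0)),(4,(255,0,0))):
        q=np.array([.5569,.1877])+np.array([c,s])*k*1e-3
        X=[(q[0]-s*y,q[1]+c*y,.044) for y in (.05,.075)]
        p=((proj(n,X)-o)*sc).astype(int); print(n,k,p.tolist())
        cv2.line(a,tuple(map(int,p[0])),tuple(map(int,p[1])),col,1)
    cv2.imwrite(f"pics/{f}o.png",a)
E
```

```text
scene 0 [[337, 177], [178, 206]]
scene 2 [[335, 169], [177, 197]]
scene 4 [[333, 161], [175, 189]]
top 0 [[375, 163], [323, 300]]
top 2 [[365, 159], [312, 295]]
top 4 [[354, 155], [301, 291]]
```

View pics/s9o.png

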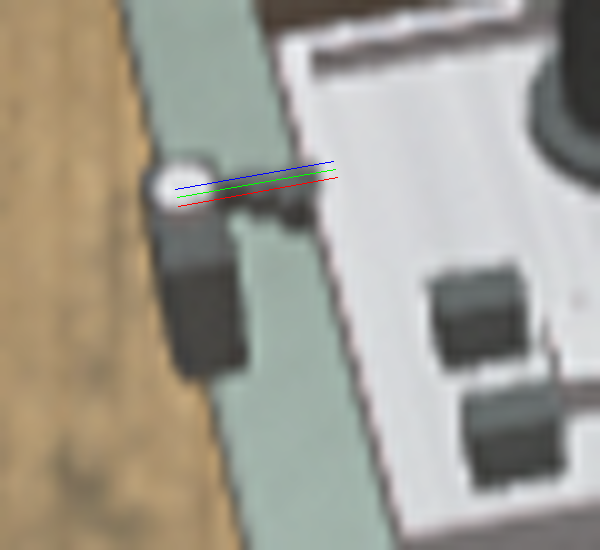

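View pics/t9o.png

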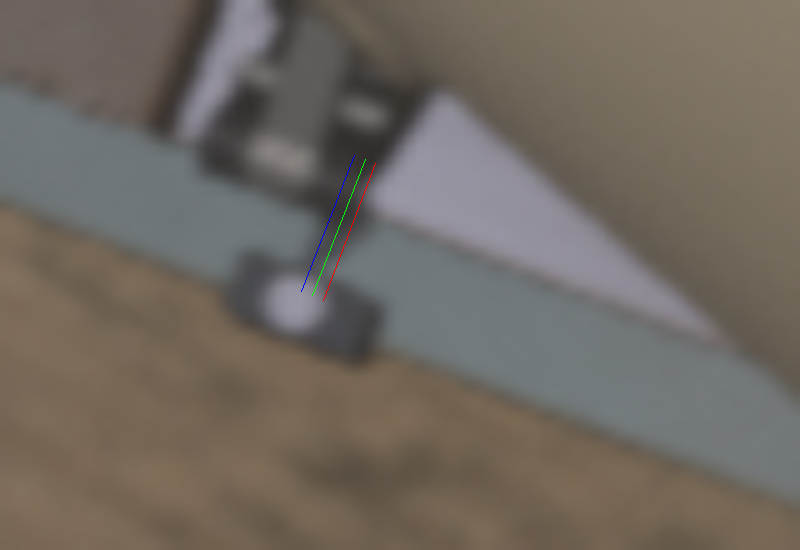

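```bash
python3 - <<'E'
from h import *
a=arm.camera("scene")[255:275,228:252]; b=arm.camera("top")[288:312,252:276]
f=lambda x:cv2.resize(cv2.convertScaleAbs(cv2.cvtColor(x,cv2.COLOR_RGB2BGR),alpha=1.5),None,fx=16,fy=16,interpolation=cv2.INTER_LANCZOS4)
A=f(a);B=f(b);C=np.zeros((384,780,3),np.uint8);C[:A.shape[0],:A.shape[1]]=A;C[:B.shape[0],390:390+B.shape[1]]=B
cv2.imwrite("pics/z10.png",C)
E
```

```text
(no output)
```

View pics/z10.png

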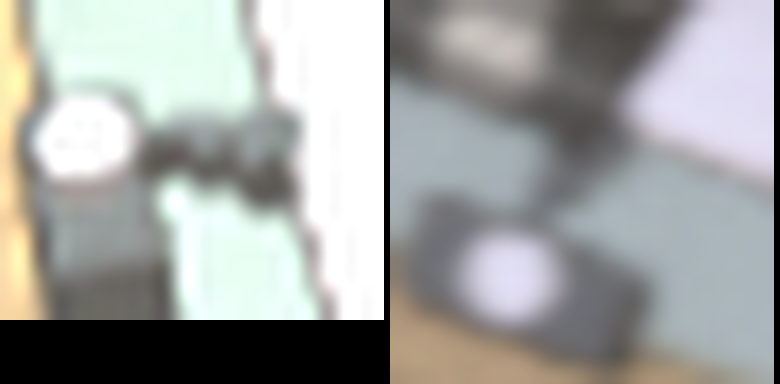

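Call:
servo_tool(
  increments=[
    [[0.001, 0.0025, 0, 0, 0, 0, 0.0], [0, 0, 0, 0, 0, 0, 0.0], [0, 0, 0, 0, 0, 0, 0.0]],
  ],
)

```text
time_s: 19.55
eef_pos: [0.5578, 0.1899, 0.0773]
tcp_rot: [-3.136, -0.007, -1.965]
wrist_force: [-0.4, -3.2, 2.0]
finger_gap: 0.0264
```

Call:
servo_tool(
  increments=[
    [[0, 0, 0, 0, 0, 0, 0.05], [0, 0, 0, 0, 0, 0, 0.05], [0, 0, 0.03, 0, 0, 0, 0.05], [0, 0, 0.05, 0, 0, 0, 0.05], [0, 0, 0.05, 0, 0, 0, 0.05], [-0.03, 0.05, 0.02, 0, 0, 0, 0.05], [-0.04, 0.06, 0, 0, 0, 0, 0.05], [-0.04, 0.06, 0, 0, 0, 0, 0.05], [-0.04, 0.06, 0, 0, 0, 0, 0.05], [-0.04, 0.06, 0, 0, 0, 0, 0.05]],
  ],
)

```text
time_s: 20.8
eef_pos: [0.3868, 0.4531, 0.2319]
tcp_rot: [-3.136, 0.002, -1.977]
wrist_force: [0.6, 1.3, -1.2]
finger_gap: 0.0499
```

```bash
python3 - <<'E'
from h import *
S=arm.camera("scene");T=arm.camera("top")
print(arm.state()["eef_pos"],arm.state()["time_s"])
cv2.imwrite("pics/S11.png",cv2.cvtColor(S,cv2.COLOR_RGB2BGR));cv2.imwrite("pics/T11.png",cv2.cvtColor(T,cv2.COLOR_RGB2BGR))
a=S[250:280,225:265]; b=T[280:320,250:285]
f=lambda x:cv2.resize(cv2.convertScaleAbs(cv2.cvtColor(x,cv2.COLOR_RGB2BGR),alpha=1.4),None,fx=10,fy=10,interpolation=cv2.INTER_LANCZOS4)
A=f(a);B=f(b);C=np.zeros((400,780,3),np.uint8);C[:A.shape[0],:A.shape[1]]=A;C[:B.shape[0],410:410+B.shape[1]]=B
cv2.imwrite("pics/z11.png",C)
cv2.imwrite("pics/tt11.png",cv2.resize(cv2.cvtColor(T[110:360,150:430],cv2.COLOR_RGB2BGR),None,fx=2.3,fy=2.3))
E
```

```text
[0.38033797 0.45966584 0.23247904] 20.9
```

View pics/z11.png

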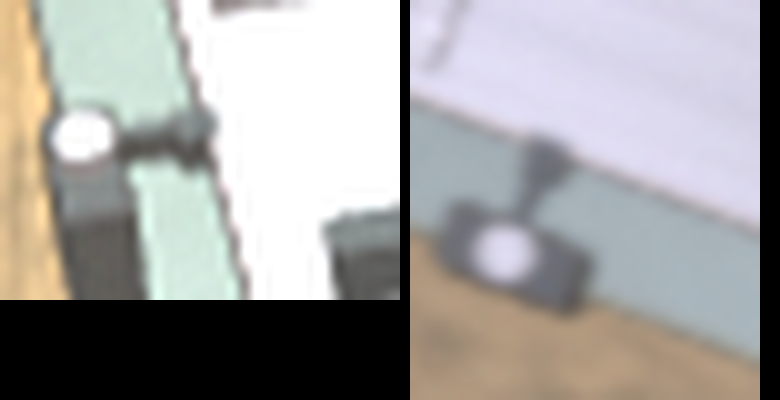

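View pics/tt11.png

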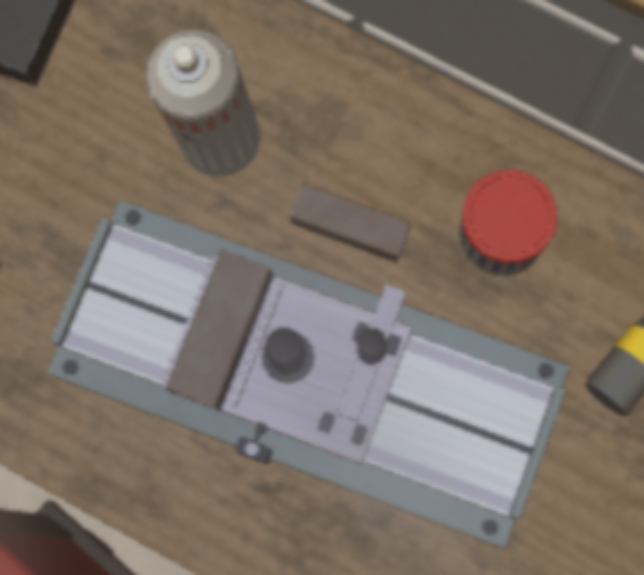

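View pics/S11.png

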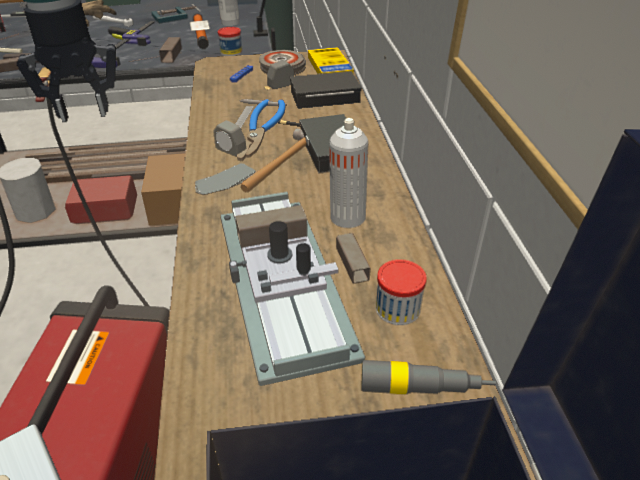

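```bash
python3 - <<'E'
from h import *
P=np.load("base.npy"); P[2]=1.184; c,s=np.cos(P[2]),np.sin(P[2])
xs=np.arange(-.01,.04,.0002); ys=np.arange(.045,.08,.0002)
out=[]
for n,f in (("top","T11"),("scene","S11")):
    I=cv2.imread(f"pics/{f}.png")
    X,Y=np.meshgrid(xs,ys); W=np.c_[(P[0]+c*X-s*Y).ravel(),(P[1]+s*X+c*Y).ravel(),np.full(X.size,.0445)]
    m=proj(n,W).astype(np.float32).reshape(*X.shape,2)
    R=cv2.remap(I,m[...,0],m[...,1],cv2.INTER_CUBIC)
    g=cv2.cvtColor(R,cv2.COLOR_BGR2GRAY).astype(float)
    for i in range(50,105,5):
        r=g[i:i+3].mean(0); b=np.median(r); w=np.clip(b-r-25,0,None)
        print(n,"y=%.1f"%(ys[i]*1e3), "x centroid %.2f"%( (w*xs).sum()/max(w.sum(),1e-9)*1e3), "width %.1f"%((w>0).sum()*.2))
    out.append(cv2.resize(R,None,fx=1.5*2,fy=1.5*2))
cv2.imwrite("pics/rect11.png",cv2.resize(np.vstack(out),(500,700)))
E
```

```text
top y=55.0 x centroid 17.56 width 6.0
top y=56.0 x centroid 17.39 width 6.2
top y=57.0 x centroid 16.81 width 6.8
top y=58.0 x centroid 16.62 width 7.6
top y=59.0 x centroid 16.65 width 7.4
top y=60.0 x centroid 16.78 width 7.0
top y=61.0 x centroid 17.01 width 6.4
top y=62.0 x centroid 17.25 width 5.2
top y=63.0 x centroid 17.33 width 4.2
top y=64.0 x centroid 17.46 width 3.6
top y=65.0 x centroid 17.57 width 3.4
scene y=55.0 x centroid 10.33 width 13.8
scene y=56.0 x centroid 10.92 width 15.6
scene y=57.0 x centroid 11.20 width 16.4
scene y=58.0 x centroid 11.50 width 15.8
scene y=59.0 x centroid 12.24 width 14.0
scene y=60.0 x centroid 12.98 width 11.2
scene y=61.0 x centroid 13.20 width 10.6
scene y=62.0 x centroid 13.20 width 10.6
scene y=63.0 x centroid 13.25 width 10.6
scene y=64.0 x centroid 13.40 width 10.0
scene y=65.0 x centroid 13.53 width 9.8
```

View pics/rect11.png

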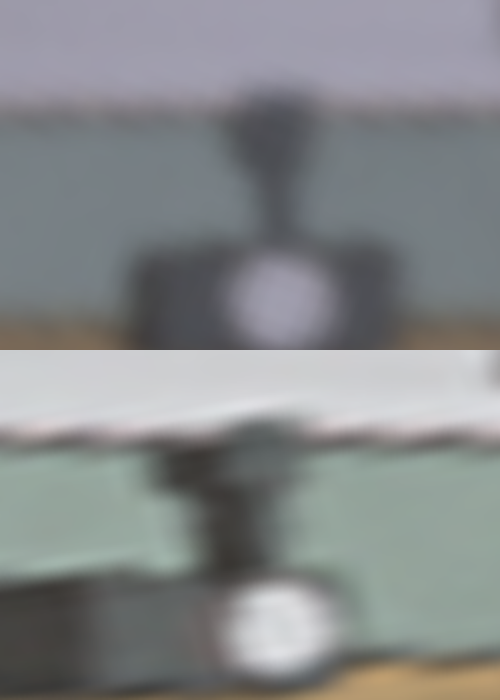

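```bash
python3 - <<'E'
from h import *
P=np.load("base.npy"); c,s=np.cos(P[2]),np.sin(P[2])
L=lambda w:np.c_[(w[:,:2]-P[:2])@[c,s],(w[:,:2]-P[:2])@[-s,c]].round(4)
q=lambda z:np.array(z,float).reshape(-1,2)/2.3+[150,110]
l=L(unp("top",q([(225,252),(270,268),(218,407),(168,388)]),.084)); p=L(unp("top",q((285,346)),.104))
print("load",l.tolist(),l.mean(0),"post",p,"diff",l.mean(0)-p)
print("stray",L(unp("top",q([(303,187),(409,228),(400,257),(292,217)]),.030)).tolist())
a=cv2.imread("pics/top0.png").astype(int);b=cv2.imread("pics/T11.png").astype(int)
for nm,(x0,y0,x1,y1) in {"can":(205,115,265,190),"tin":(345,180,400,235)}.items(): print(nm,abs(a-b)[y0:y1,x0:x1].mean(),abs(a-b)[y0:y1,x0:x1].max())
E
```

```text
load [[0.0844, -0.0508], [0.049, -0.0512], [0.0472, 0.0574], [0.0863, 0.0573]] [0.066725 0.003175] post [[0.0158 0.0013]] diff [[0.050925 0.001875]]
stray [[0.0554, -0.1295], [-0.0336, -0.1276], [-0.035, -0.1035], [0.0548, -0.104]]
can 2.6285925925925926 48
tin 0.46203856749311295 3
```

```bash
python3 - <<'E'
import cv2,numpy as np
a=cv2.imread("pics/top0.png",0).astype(np.float32);b=cv2.imread("pics/T11.png",0).astype(np.float32)
for x0,y0,x1,y1 in ((210,118,268,190),(210,118,268,155),(210,155,268,190)): print(cv2.phaseCorrelate(a[y0:y1,x0:x1],b[y0:y1,x0:x1],cv2.createHanningWindow((x1-x0,y1-y0),cv2.CV_32F)))
a=cv2.imread("pics/scene0.png",0).astype(np.float32);b=cv2.imread("pics/S11.png",0).astype(np.float32)
print(abs(a-b)[110:230,325:375].mean(),abs(a-b)[110:230,325:375].max())
d=abs(cv2.imread("pics/top0.png",0).astype(int)-cv2.imread("pics/T11.png",0))[115:195,200:270];ys,xs=np.where(d>15);print(len(ys),xs.min()+200,xs.max()+200,ys.min()+115,ys.max()+115)
E
```

```text
((0.3261178799842277, -0.9874795564860506), 0.9978711715450993)
((0.39958405232953353, -0.9509609115831843), 0.9840612157185873)
((0.08819070387293948, -0.41547049327351715), 0.9508668937064984)
3.6651666 93.0
164 217 250 123 162
```

```bash
python3 - <<'E'
import cv2,numpy as np
S=[cv2.imread(f"pics/{n}.png",0).astype(np.float32) for n in ("scene0","s2","S11")]
for box in ((325,115,375,170),(325,170,375,232),(375,255,430,325)):
    x0,y0,x1,y1=box;h=cv2.createHanningWindow((x1-x0,y1-y0),cv2.CV_32F)
    for k in (1,2): print(box,k,cv2.phaseCorrelate(S[0][y0:y1,x0:x1],S[k][y0:y1,x0:x1],h), abs(S[0]-S[k])[y0:y1,x0:x1].mean())
A=np.hstack([cv2.resize(cv2.imread(f"pics/{n}.png")[105:240,315:385],None,fx=3.7,fy=3.7) for n in ("scene0","s2","S11")]);cv2.imwrite("pics/cancmp.png",A)
E
```

```text
(325, 115, 375, 170) 1 ((-0.6251017996651314, 0.024789888072284327), 0.9515391737620036) 7.2603636
(325, 115, 375, 170) 2 ((-0.6669570771872131, 0.023800738045959946), 0.9577920564015706) 5.2785454
(325, 170, 375, 232) 1 ((-0.06296209363395278, 0.05419325023265387), 0.9428738868236541) 4.1796775
(325, 170, 375, 232) 2 ((-0.04883909372965789, 0.004925588643114764), 0.9350327768921852) 2.3209677
(375, 255, 430, 325) 1 ((-0.032292739214096144, -0.018069749077000097), 1.0136018530086235) 3.3428571
(375, 255, 430, 325) 2 ((-6.847119317043848e-05, 0.005503996038406456), 1.0083629294678016) 1.3561039
```

View pics/cancmp.png

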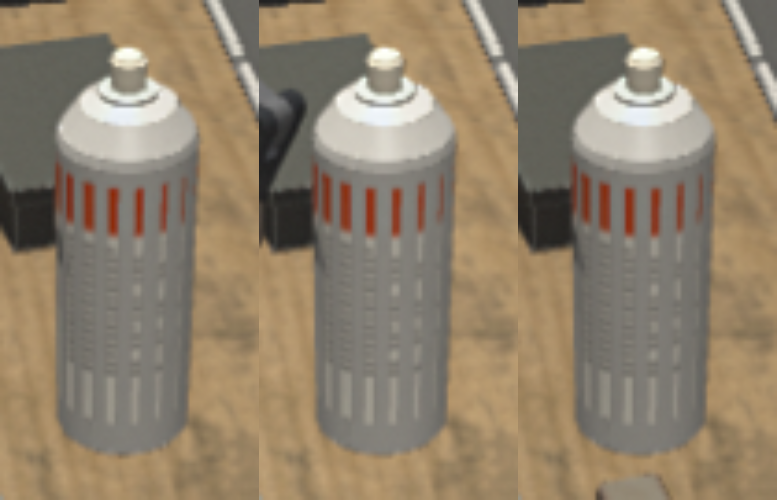

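```bash
python3 - <<'E'
import cv2,numpy as np
a=cv2.imread("pics/scene0.png",0);b=cv2.imread("pics/S11.png",0);b2=cv2.imread("pics/s2.png",0)
s=cv2.imread("pics/s1.png",0)
z=lambda I:cv2.resize(I[150:380,180:400],None,fx=2.6,fy=2.6,interpolation=cv2.INTER_CUBIC)
x0,y0,x1,y1=390,0,495,200
h=cv2.createHanningWindow((x1-x0,y1-y0),cv2.CV_32F)
f=lambda I:I[y0:y1,x0:x1].astype(np.float32)
for n,I in (("0",z(a)),("2",z(b2)),("11",z(b))): print(n,cv2.phaseCorrelate(f(I),f(s),h),abs(f(I)-f(s)).mean())
E
python3 - <<'E'
import cv2,numpy as np
from h import *
a=cv2.imread("pics/top0.png");b=cv2.imread("pics/T11.png");t=cv2.imread("pics/tt11.png")
A=np.hstack([cv2.resize(x[110:195,195:280],None,fx=4.5,fy=4.5) for x in (a,b)]);cv2.imwrite("pics/cantop.png",A)
E
```

```text
0 ((-0.49928969879939444, 0.1142101504007087), 0.7826143358371875) 5.5863333
2 ((-0.011367136651628584, -0.009420624108130937), 0.9564436808338872) 0.9385238
11 ((0.012330213021485292, 0.03499875113995188), 0.9824882366039135) 5.8428574
```

View pics/cantop.png

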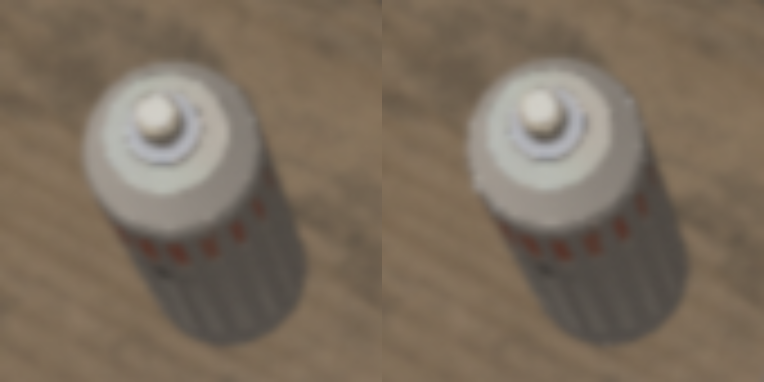

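```bash
python3 - <<'E'
from rig import arm
print(arm.finish_job()); print(arm.state()["time_s"])
E
```

```text
the job is handed in; nothing more can be done
None
the job is handed in; nothing more can be done
```

The job is done and handed in at about 21 s of the 58 s allowed.

**What I did**
- **Loose tube:** I lifted the loose tube off the slide first. I laid it flat on the bench on the wall side, about 28 mm clear of the slide, between the can and the tin.
- **Lock:** I gripped the post and pushed. The carriage stopped dead after 3 mm, so the bar was locking it. I returned the carriage to its start and slid the bar about 45 mm to the other side, after which the carriage moved freely.
- **Carriage:** I moved it by its post about 109.7 mm, let go and took the arm away.

**Last checks**
- **Station:** The top camera put the pointer about 0.8 mm short of the mark. The scene camera put it within about 0.2 mm. I left it there, because correcting it meant gripping the post again.
- **Carried tube:** It is still in its place, measured about 51 mm ahead of the post (52 mm nominal).
- **Tin:** It shows no change between the first and last pictures.
- **Spray can:** The upper part of its image shifted by up to about 1 pixel; the base hardly moved in the scene camera. The shift was already there in the first picture after the arm flew in, when the gripper was about 150 mm away, and it did not change after that. I think it settled on its own, but I could not prove it.

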